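# Lay out a sample-cell measuring line on the optical table

### The arm

A 6-joint arm with a two-finger parallel gripper is mounted at the origin on the work surface. World frame = base frame: x ahead of the robot, y to its left, z up, the work surface at z = 0. Lengths are in m, angles in rad, forces in N, time in s.
With the tool pointing down it reaches from about 0.25 to 0.725 m from the base axis. Payload 4 kg.
Tool frame: the origin (TCP) lies at the very end of the fingers, on their centre line; the grasp point (between the pads) lies 19 mm behind it; z points along the fingers, y is the line along which they close (so a half turn about z gives the same grasp; the last joint's range is limited). The gripper opens to 85 mm and grips with 20 to 120 N. Pads are 22 mm wide; open, the fingers measure 114 mm over their backs; the gripper's body (76 mm by 85 mm) begins 54 mm behind the grasp point. The pads swing forward as they close: fully open they stand 13 mm farther back than shut.
Start: joints at [1.291, 0.241, 0.005, 1.335, 0, 1.571], TCP at [0.138, 0.481, 0.211] pointing down, gripper open.
Joint ranges: [-2.72, 2.72], [-1.05, 1.87], [-1.09, 1.28], [-1.99, 2.15], [-1.42, 1.44], [-3.14, 3.14]. Speed limits (rad/s): [2.79, 2.79, 3.14, 3.14, 3.14, 3.14].

### API

Orientations are given as a rotation vector (axis times angle).
In Python, from cell import arm, cams, nets gives the robot as it stands. The module is installed in compiled form; this text tells all that it offers.
- The arm moves only by the shell command python3 -m handwheel 'ROWS' [OPENING] [FORCE]. ROWS is rows parted by semicolons, their numbers by spaces, 1 to 12 of them, each of 4 numbers: dx, dy, dz in m, then a turn about the tool's z in rad; each row is the pose to reach, as a shift and turn from the pose commanded when the command began, along the tool's axes at that moment; what a row does not reach only later rows make up. A row lasts 1/8 s, in which the tool goes at most 0.0625 m and 0.188 rad, less where a joint would pass 70% of its speed; a pose out of reach is approached as far as the arm can. OPENING is the finger opening in m, set as the command begins (- or left out keeps the last). The fingers move at their own pace and stop on an object; FORCE is the grip in N (left out, the last holds). Time passes only in rows, so rows that do not move let the fingers close. It prints the time, the measured TCP pose, the force, the opening and the grip force at its end.
- arm.get_state(): the state, without advancing time (a new reading comes with each control period).
- cams.read_camera(name): name is "scene" or "top"; returns the picture (384x512x3 uint8, blue, green, red); there is no depth.
- cams.calibration(name): a dict with "fx", "fy", "cx", "cy" (pixels), "position" and "attitude" of the camera in the world. Camera axes: x right, y down, z forward; pixel columns grow to the right and rows downward; lengths in m; the calibration is good to about 2 mm. A picture is of the moment at which its call begins. calibration takes no time and is no camera call.
- arm.close_job(): hands the job in; it is judged then, once.
Trained networks look in the newest picture that a camera, given by its name, has taken for a name from the list of things; names that differ only in an ending like _2 or _b are one class to them, and where a whole thing is asked for, a point or a joint stands for the part that bears it (a point fixed in the world has none). Each returns a list of dicts, best first, with "confidence" (0 to 1); they miss things now and then, are a little off and sometimes report something else, mostly with a low value. They report only what shows in the picture. A call takes as long as a camera call. They do not tell look-alikes from the thing itself.
- nets.boxes_of(camera, name): "bbox" ([centre column, centre row, width, height] in pixels, round what is visible of it).
- nets.place_of(camera, name): "location" ([column, row] in pixels: a listed point, or the origin of a listed thing).
The state is a dict: "time_s": time; "qpos": joint angles; "qd": joint speeds; "joint_torque": joint torques, N m; "tool_pos": TCP position; "tcp_rot": TCP orientation; "force": force on the tool from outside, world axes, zero at the start; "wrist_torque": the same for the moment, N m; "opening": finger opening in m; "grip_force": force on a finger pad.
Only numpy, scipy, OpenCV 4.12 (cv2) and the standard library are available. Lean on these libraries where they do the work, as an engineer would, in place of code of your own. Each camera call takes 0.05 s, during which the arm holds its last target. There are 200 camera calls.

### The job

Set up the measuring line in front of the lamp, working in this order: stand the sample cell centred and square on top of the pedestal; stand the lens holder between the lamp and the pedestal, on the beam line with its glass facing the lamp; stand the beam stop on the beam line behind the pedestal; and last the camera to the left of the pedestal (left as seen by someone looking from the lamp along its beam), straight out at right angles to the beam and with its snout pointing at the cell. The lens holder, the beam stop and the camera each stand on the table with their centre 90 mm from the centre of the pedestal. Tip nothing over, and leave the two spare posts and the screwdriver where they are.

Things in the scene. Friction and masses are not known exactly. Their poses are not given: they have to be found in the camera images.
- lamp: Lamp, fixed: white housing 120 x 80 mm, 85 mm high, on a dark 130 x 90 mm foot, vent slots on top, a black barrel (40 mm dia., axis 45 mm above the table) on its front. Origin: centre of the underside, on the table. Barrel and beam point along its -x; the barrel's mouth is 90 mm from the origin; the beam runs straight over the pedestal's middle. z up; left of the beam is -y.
- pedestal: Pedestal, fixed to the table in front of the lamp (its centre 240 to 280 mm from the lamp's origin, on the beam line): flat black square block 60 x 60 mm, 20 mm high. Origin: centre of the underside, on the table. Axes parallel to the lamp's: +x points back to the lamp, -x along the beam, -y to the left of the beam.
- cell: Sample cell, loose, about 0.2 kg: square dark metal block 40 x 40 mm, 50 mm high, a round green window (18 mm) in each of its four sides, and a small glass stub with a white cap (14 mm square, top at 61 mm) on top. All four sides are alike: any quarter turn will do. Origin: centre of the underside; x and y square to its sides, z up. Starts standing on the table.
- lens: Lens holder, loose, about 0.15 kg: round lens in an upright black ring (50 mm dia., 14 mm thick, centre 45 and top 70 mm above the underside) on a short stem and a dark base plate 36 (x) x 50 (y) x 10 mm. Origin: centre of the underside; x is the optical axis (across the ring's thickness), both faces alike, z up. Can be pinched across the ring's thickness. Starts standing.
- stop: Beam stop, loose, about 0.2 kg: upright round black ribbed post (36 mm dia., top at 70 mm) on a round dark foot 48 mm dia., 8 mm high. The same from all sides. Origin: centre of the underside, z up. Starts standing on the table.
- camera: Camera, loose, about 0.28 kg: grey box 50 (x) x 40 (y) mm, from 25 to 65 mm height, on a dark base plate 60 (x) x 46 (y) x 10 mm, with a round black snout (30 mm dia., axis at 45 mm height) on its front that ends 45 mm from the origin. Origin: centre of the underside; the snout points along -x, z up. Starts standing on the table.
- post_short: Bystander, to be left alone: loose upright white post, 22 mm dia., 45 mm high. Origin: centre of the underside.
- post_long: Bystander, to be left alone: loose upright white post, 22 mm dia., 65 mm high. Origin: centre of the underside.
- driver: Bystander, to be left alone: screwdriver about 170 mm long with a black handle, lying on the table. Origin: about the middle of its length, on the underside; x along it, handle to -x.
There are look-alikes about, which are no part of the job. What is shaped like the lens but blue is not meant.

How it is judged:
On the way, in this order (a step that is already met when the one before it is completed fails the run):
1. the sample cell stands on the pedestal, released (x of cell in the frame of pedestal between -0.01 and 0.01 m and y of cell in the frame of pedestal between -0.01 and 0.01 m and height (world z) of cell between 0.016 and 0.024 m and angle between cell's own z axis and vertical below 0.1 rad and linear speed of cell below 0.02 m/s and contact force between cell and the fingers below 0.1 N and (angle between the x axis of cell and the x axis of pedestal, either way round below 0.22 rad or angle between the x axis of cell and the y axis of pedestal, either way round below 0.22 rad)), for 0.2 s.
2. the lens holder stands between lamp and pedestal, released (x of lens in the frame of pedestal between 0.076 and 0.104 m and y of lens in the frame of pedestal between -0.012 and 0.012 m and height (world z) of lens between -0.004 and 0.004 m and angle between lens's own z axis and vertical below 0.1 rad and linear speed of lens below 0.02 m/s and contact force between lens and the fingers below 0.1 N and angle between the x axis of lens and the x axis of pedestal, either way round below 0.22 rad), for 0.2 s.
3. the beam stop stands behind the pedestal, released (x of stop in the frame of pedestal between -0.104 and -0.076 m and y of stop in the frame of pedestal between -0.012 and 0.012 m and height (world z) of stop between -0.004 and 0.004 m and angle between stop's own z axis and vertical below 0.1 rad and linear speed of stop below 0.02 m/s and contact force between stop and the fingers below 0.1 N), for 0.2 s.
4. the camera stands left of the pedestal facing the cell, released (x of camera in the frame of pedestal between -0.012 and 0.012 m and y of camera in the frame of pedestal between -0.104 and -0.076 m and height (world z) of camera between -0.004 and 0.004 m and angle between camera's own z axis and vertical below 0.1 rad and linear speed of camera below 0.02 m/s and contact force between camera and the fingers below 0.1 N and angle between the x axis of camera and the y axis of pedestal, either way round below 0.22 rad and x of pedestal in the frame of camera below -0.05 m), for 0.2 s.
At the end, for the whole second after the job is handed in: Cell on the pedestal within 10 mm; lens holder, beam stop and camera on the table at their 90 mm places within 14 mm in distance and 12 mm sideways; all but the round stop turned right within 0.22 rad; all upright within 0.1 rad, at rest, released; bystanders within 20 mm of their starts (all of step 1 and all of step 2 and all of step 3 and all of step 4 and distance of each of post_short, post_long, driver from where it was at the start of the episode below 0.02 m); the robot touches nothing.
It fails at once if one of the four parts tipped over (angle between any of lens, cell, stop, camera's own z axis and vertical above 0.6 rad).
It fails at once if a spare post knocked over or a bystander moved by more than 20 mm (distance of any of post_short, post_long, driver from where it was at the start of the episode above 0.02 m or angle between any of post_short, post_long's own z axis and vertical above 0.5 rad).
It also fails if it takes over 112 s, if anything falls off the work surface, if the arm or the gripper's body presses on something with over 40 N, if the wrist force passes 120 N, or if a joint passes its speed limit or range.

## Working session

There is one attempt and no reset: what is moved stays moved. The work goes in short steps, Python scripts to look and compute and a shell command to move; the robot and the scene stay as the last step left them, time stands still between calls to the robot, and variables do not carry over. Pictures are saved under pics/ and viewed, at most 14 in all, crops included, and the job is handed in when it is done.

```bash
mkdir -p pics
python3 - <<'E'
from cell import arm,cams,nets
import cv2
for c in("top","scene"):
    cv2.imwrite(f"pics/{c}0.png",cv2.resize(cams.read_camera(c),(800,600),interpolation=cv2.INTER_CUBIC)); print(c,cams.calibration(c))
    for n in "lamp pedestal cell lens stop camera post_short post_long driver".split():
        print(n,[([round(float(v)) for v in d["location"]],round(float(d["confidence"]),2)) for d in nets.place_of(c,n)])
print(arm.get_state())
E
```

```text
top {'fx': 349.6799241357784, 'fy': 349.6799241357784, 'cx': 256.2905061378688, 'cy': 193.41113779087226, 'position': array([0.35236226, 0.02926869, 0.80986667]), 'attitude': array([-2.12902484,  2.13916435, -0.24512186])}
lamp [([114, 190], 0.61), ([229, 204], 0.43)]
pedestal [([233, 204], 0.65)]
cell [([317, 181], 0.59), ([335, 134], 0.38), ([326, 230], 0.3)]
lens [([413, 245], 0.7), ([377, 241], 0.6)]
stop [([374, 195], 0.84)]
camera [([328, 228], 0.64)]
post_short [([337, 137], 0.66)]
post_long [([392, 148], 0.6)]
driver [([153, 260], 0.87)]
scene {'fx': 379.77781442734556, 'fy': 379.77781442734556, 'cx': 252.70870082537942, 'cy': 188.7039575651805, 'position': array([ 1.02391755, -0.63318011,  0.64861496]), 'attitude': array([-2.10856024, -0.74829009,  0.35296099])}
lamp [([314, 152], 0.85), ([256, 148], 0.4)]
pedestal [([250, 186], 0.9)]
cell [([219, 235], 0.67)]
lens [([107, 258], 0.64), ([140, 232], 0.58)]
stop [([165, 258], 0.79)]
camera [([178, 221], 0.82), ([140, 231], 0.5)]
post_short [([239, 268], 0.64)]
post_long [([186, 300], 0.77)]
driver [([255, 148], 0.74)]
{'time_s': 1.0, 'qpos': array([ 1.29101327e+00,  2.40577942e-01,  4.97811476e-03,  1.33517511e+00,
       -1.46573557e-06,  1.57081252e+00]), 'qd': array([-2.89320670e-04,  2.22123672e-04, -1.09112597e-06, -7.40198129e-04,
        1.24067935e-03, -2.53702808e-04]), 'joint_torque': array([ 1.62885631e-04, -3.72213686e+01,  2.52699047e+01,  1.16633222e-03,
        9.18994238e-05,  2.13790329e-06]), 'tool_pos': array([0.13807389, 0.48055708, 0.21080912]), 'tcp_rot': array([4.38074740e-01, 3.11089490e+00, 3.29411205e-05]), 'force': array([ 0.17645791, -0.50827659,  0.6773037 ]), 'wrist_torque': array([-0.00778785,  0.03387965,  0.01215839]), 'grip_force': 0.0, 'opening': 0.08546788618919188}
```

View pics/top0.png

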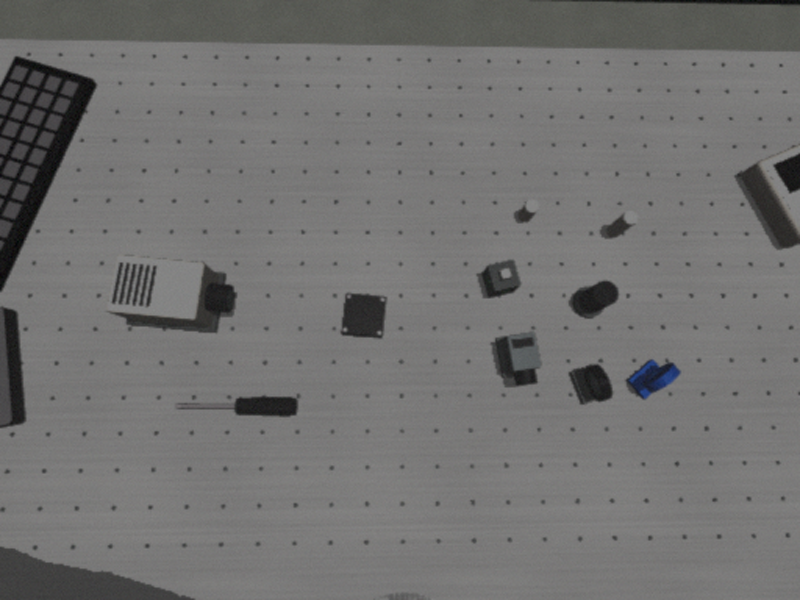

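View pics/scene0.png

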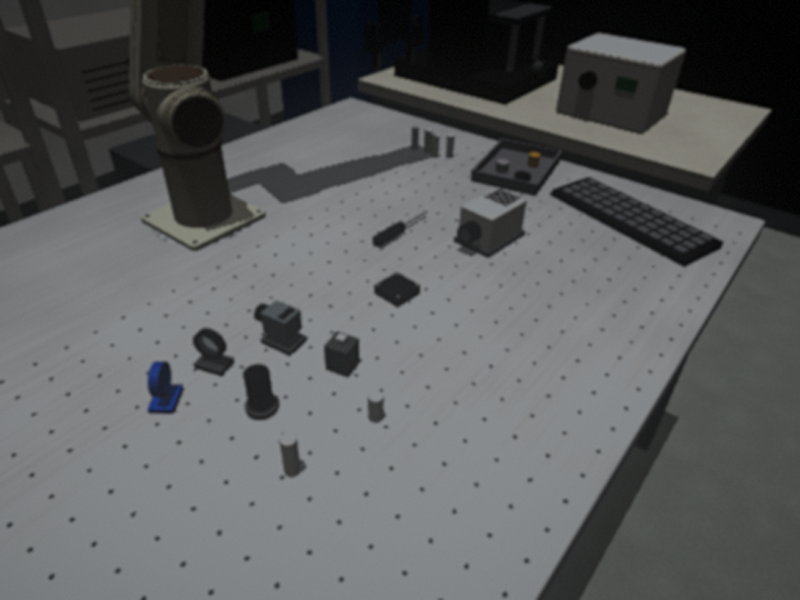

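The top view (800x600 px) shows the lamp at (160,290) with its barrel pointing right, and the pedestal at (363,315). The cell is at (500,280), the stop at (598,297), and the camera at (518,355) with its snout pointing down. The posts are at (529,210) and (622,222), and the driver is at (240,406).

There are two lens candidates: a black one at (592,384) and a blue one at (655,378). The black one fits the description, since blue is excluded. I'll confirm it in a crop with fitted outlines.

```bash
cat > h.py <<'E'
from cell import arm,cams,nets
import cv2,numpy as np
from scipy.spatial.transform import Rotation as R
from scipy.optimize import least_squares
C={c:cams.calibration(c) for c in("top","scene")}
def proj(c,P):
    k=C[c];q=R.from_rotvec(k["attitude"]).inv().apply(np.atleast_2d(P)-k["position"])
    return np.c_[k["fx"]*q[:,0]/q[:,2]+k["cx"],k["fy"]*q[:,1]/q[:,2]+k["cy"]]
def ground(c,uv,z=0):
    k=C[c];d=R.from_rotvec(k["attitude"]).apply([(uv[0]-k["cx"])/k["fx"],(uv[1]-k["cy"])/k["fy"],1.])
    return k["position"]+d*(z-k["position"][2])/d[2]
def box(hx,hy,z0,z1,cx=0):
    return [np.array([[cx+a*hx,b*hy,z] for a,b in((1,1),(1,-1),(-1,-1),(-1,1),(1,1))]) for z in(z0,z1)]
def circ(r,z):
    t=np.linspace(0,2*np.pi,30);return np.c_[r*np.cos(t),r*np.sin(t),0*t+z]
def vcirc(r,x,z):
    t=np.linspace(0,2*np.pi,30);return np.c_[0*t+x,r*np.cos(t),r*np.sin(t)+z]
M={"cell":box(.02,.02,0,.05)+box(.007,.007,.05,.061),"lens":box(.018,.025,0,.01)+[vcirc(.025,.007,.045),vcirc(.025,-.007,.045)],
"stop":[circ(.024,.008),circ(.018,.07)],"camera":box(.03,.023,0,.01)+box(.025,.02,.025,.065)+[vcirc(.015,-.045,.045)],
"pedestal":box(.03,.03,0,.02),"lamp":box(.065,.045,0,.005)+box(.06,.04,.005,.085)+[vcirc(.02,-.09,.045)]}
def draw(im,c,n,p,roi,s):
    Rz=R.from_euler("z",p[2])
    for l in M[n]:
        uv=(proj(c,Rz.apply(l)+[p[0],p[1],p[3] if len(p)>3 else 0])-roi[:2]+.5)*s-.5
        cv2.polylines(im,[np.round(uv).astype(int)],False,(0,255,255),1,cv2.LINE_AA)
def crop(c,roi,s,items,fn,g=2.,pic=None):
    im=cams.read_camera(c) if pic is None else pic
    x,y,w,h=roi;im=cv2.resize(im[y:y+h,x:x+w],None,fx=s,fy=s,interpolation=cv2.INTER_CUBIC)
    im=np.clip(im*g,0,255).astype(np.uint8)
    for n,p in items.items(): draw(im,c,n,p,roi,s)
    cv2.imwrite(fn,im)
E
python3 - <<'E'
from h import *
np.set_printoptions(precision=3,suppress=True)
t={"lamp":(114,190),"pedestal":(233,204),"cell":(317,181),"lens":(377,241),"stop":(374,195),"camera":(328,228),"post_short":(337,137),"post_long":(392,148),"driver":(153,260)}
s={"lamp":(314,152),"pedestal":(250,186),"cell":(219,235),"lens":(140,232),"stop":(165,258),"camera":(178,221),"post_short":(239,268),"post_long":(186,300),"driver":(255,148)}
P={n:(ground("top",t[n])+ground("scene",s[n]))/2 for n in t}
for n in t: print(n,ground("top",t[n]),ground("scene",s[n]))
yaw={"lamp":1.5,"pedestal":1.5,"cell":.2,"lens":1.4,"stop":0,"camera":-.1}
it={n:(*P[n][:2],yaw[n]) for n in yaw}
crop("top",(300,120,150,150*3//4+30),5,{k:it[k] for k in("cell","lens","stop","camera")},"pics/a.png")
crop("top",(60,140,200,90),4,{k:it[k] for k in("lamp","pedestal")},"pics/b.png")
E
```

```text
lamp [0.521 0.333 0.   ] [0.522 0.335 0.   ]
pedestal [0.487 0.056 0.   ] [0.478 0.054 0.   ]
cell [ 0.542 -0.145  0.   ] [ 0.547 -0.151  0.   ]
lens [ 0.399 -0.279  0.   ] [ 0.39  -0.267  0.   ]
stop [ 0.508 -0.28   0.   ] [ 0.503 -0.285  0.   ]
camera [ 0.43  -0.166  0.   ] [ 0.432 -0.18   0.   ]
post_short [ 0.653 -0.199  0.   ] [ 0.652 -0.2    0.   ]
post_long [ 0.626 -0.334  0.   ] [ 0.624 -0.334  0.   ]
driver [0.36  0.235 0.   ] [0.358 0.23  0.   ]
```

View pics/a.png

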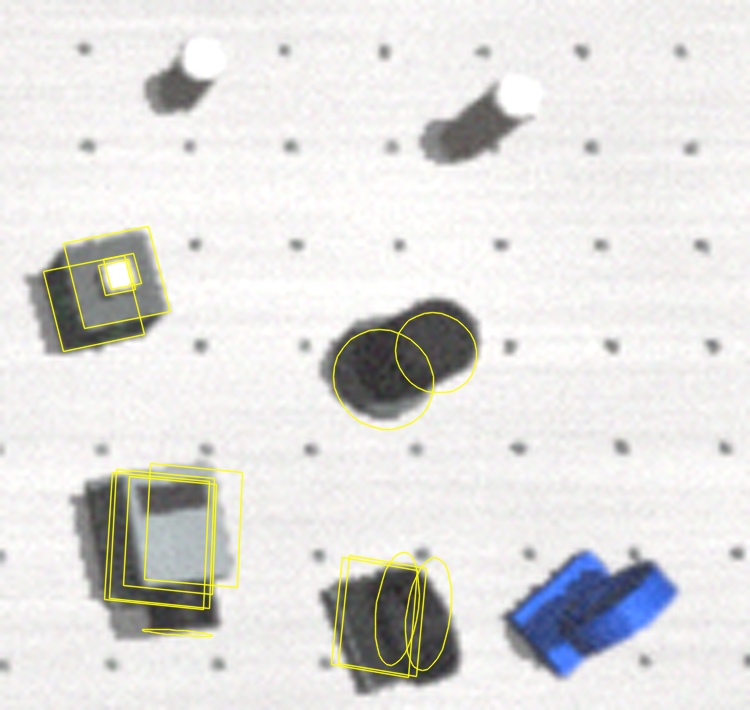

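View pics/b.png

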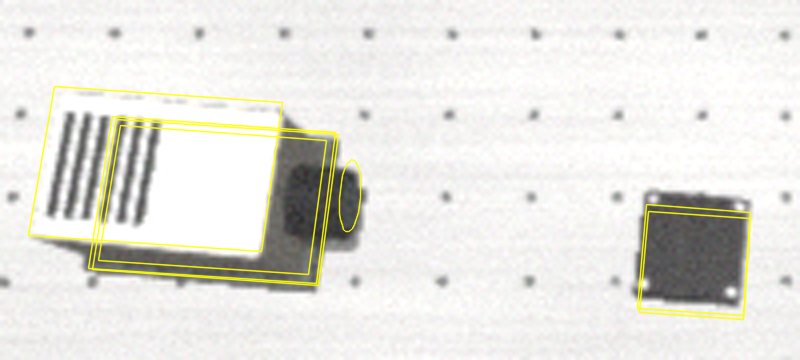

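The crop confirms the black lens at crop (400,620) and the blue look-alike at (595,610). The cell fits well, but the stop, camera, lens and pedestal outlines are slightly off. I'll refine them by fitting edges in both views.

```bash
cat >> h.py <<'E'
from scipy.optimize import differential_evolution
def grad(im):
    g=cv2.GaussianBlur(im.astype(np.float32),(0,0),1.0)
    d=[np.hypot(cv2.Sobel(g[...,i],5,1,0),cv2.Sobel(g[...,i],5,0,1)) for i in range(3)]
    m=np.max(d,0);return np.minimum(m,60)
def dense(l):
    return np.concatenate([np.linspace(a,b,12) for a,b in zip(l[:-1],l[1:])]) if len(l)<10 else l
def fit(n,p0,G,z=0,dyaw=.3,dp=.018):
    D=np.concatenate([dense(l) for l in (M[n][1:] if n in("pedestal","lamp") else M[n])])
    def f(p):
        P=R.from_euler("z",p[2]).apply(D)+[p[0],p[1],z];s=0
        for c in G:
            uv=proj(c,P).astype(np.float32)
            s-=cv2.remap(G[c],uv[:,:1],uv[:,1:],1).mean()
        return s
    r=differential_evolution(f,[(p0[0]-dp,p0[0]+dp),(p0[1]-dp,p0[1]+dp),(p0[2]-dyaw,p0[2]+dyaw)],seed=1,tol=1e-5,maxiter=80)
    return r.x,r.fun
E
python3 - <<'E'
from h import *
np.set_printoptions(precision=4,suppress=True)
im={c:cams.read_camera(c) for c in C};G={c:grad(im[c]) for c in C}
p={"lamp":(.521,.333,1.45),"pedestal":(.49,.056,1.45),"cell":(.544,-.147,.2),"lens":(.393,-.275,1.6),"stop":(.512,-.281,0),"camera":(.430,-.168,.05)}
it={}
for n in p:
    a,f=fit(n,p[n],G);b,_=fit(n,p[n],{"top":G["top"]});print(n,a,b,round(f,1));it[n]=a
L,P=it["lamp"],it["pedestal"];d=P[:2]-L[:2];print("beam yaw",np.arctan2(-d[1],-d[0]),"dist",np.hypot(*d))
ks=("cell","lens","stop","camera")
for n in ks+("pedestal",): pass
a=(300,140,130,130);crop("top",a,4,{k:it[k] for k in ks},"pics/c1.png",pic=im["top"])
crop("scene",(110,160,180,130),4,{k:it[k] for k in ks+("pedestal",)},"pics/c2.png",3,pic=im["scene"])
crop("top",(60,150,200,80),4,{k:it[k] for k in("lamp","pedestal")},"pics/c3.png",pic=im["top"])
A=[cv2.imread(f"pics/c{i}.png") for i in(1,2,3)]
A[0]=cv2.resize(A[0],(360,360));A[1]=cv2.resize(A[1],(440,318))
o=np.zeros((600,800,3),np.uint8);o[:360,:360]=A[0];o[:318,360:]=A[1];A[2]=cv2.resize(A[2],(600,240));o[360:,:600]=A[2];cv2.imwrite("pics/c.png",o)
E
```

```text
lamp [0.5165 0.3284 1.4502] [0.5153 0.3286 1.463 ] -88.3
pedestal [0.4895 0.0562 1.5126] [0.4891 0.056  1.5058] -104.8
cell [ 0.5426 -0.1468  0.1834] [ 0.5443 -0.1474  0.1966] -106.3
lens [ 0.3879 -0.2735  1.6558] [ 0.3879 -0.2715  1.8503] -97.6
stop [ 0.5143 -0.285   0.2092] [ 0.5118 -0.284   0.0393] -98.0
camera [ 0.4325 -0.1643  0.2586] [ 0.4323 -0.1636  0.2732] -96.3
beam yaw 1.4719191102172977 dist 0.2735889787384017
```

View pics/c.png

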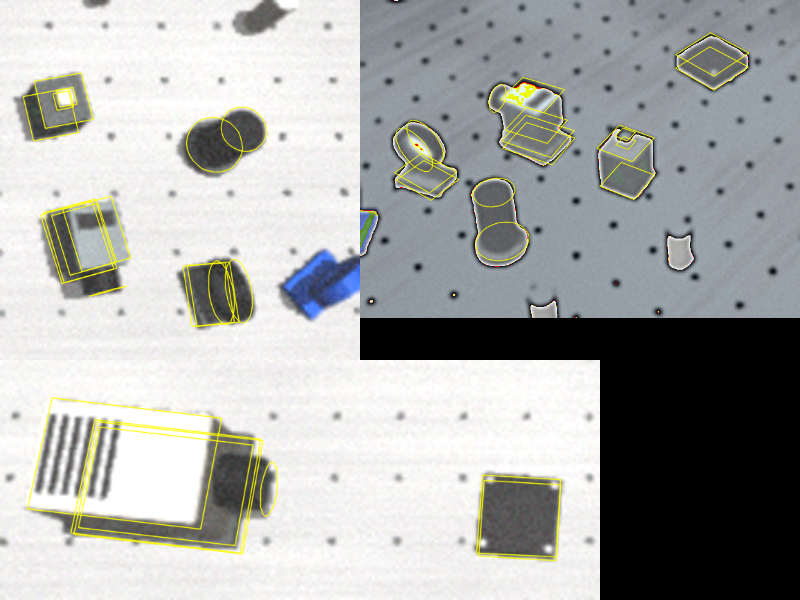

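```bash
cat >> h.py <<'E'
def go(x,y,z,yaw):
    s=arm.get_state();T=R.from_rotvec(s["tcp_rot"]);A=T.as_matrix()
    d=T.inv().apply(np.array([x,y,z])-s["tool_pos"]);cur=np.arctan2(A[1,1],A[0,1])
    w=(yaw-cur+np.pi/2)%np.pi-np.pi/2
    n=max(np.linalg.norm(d)/.0625,abs(w)/.188)
    print("rows",np.round([*d,-w],4),"n>=%.1f"%n,"t",s["time_s"])
E
python3 -c "
from h import *
go(.5432,-.147,.13,1.76)"
```

```text
rows [-0.5627 -0.4913  0.0808 -0.4689] n>=12.0 t 1.2
```

```bash
python3 -m handwheel '-0.5627 -0.4913 0.0808 -0.469;-0.5627 -0.4913 0.0808 -0.469;-0.5627 -0.4913 0.0808 -0.469;-0.5627 -0.4913 0.0808 -0.469;-0.5627 -0.4913 0.0808 -0.469;-0.5627 -0.4913 0.0808 -0.469;-0.5627 -0.4913 0.0808 -0.469;-0.5627 -0.4913 0.0808 -0.469;-0.5627 -0.4913 0.0808 -0.469;-0.5627 -0.4913 0.0808 -0.469;-0.5627 -0.4913 0.0808 -0.469;-0.5627 -0.4913 0.0808 -0.469' 0.085 30
python3 -c "
from h import *
go(.5432,-.147,.012,1.76)"
```

```text
time_s: 2.7
tool_pos: [0.5386, -0.1403, 0.131]
tcp_rot: [-0.296, 3.127, 0.0]
force: [0.8, 0.2, 0.4]
opening: 0.0847
grip_force: 0.0
rows [-0.0031 -0.0075  0.119  -0.0004] n>=1.9 t 2.7
```

```bash
python3 -m handwheel '0 0 0 0;0 0 0 0;0 0 0 0'
python3 -c "
from h import *
go(.5432,-.147,.012,1.76)"
```

```text
time_s: 3.08
tool_pos: [0.5371, -0.1371, 0.1315]
tcp_rot: [0.299, -3.127, -0.0]
force: [0.2, 0.4, -0.1]
opening: 0.085
grip_force: 0.0
rows [-0.0041 -0.0109  0.1195  0.0015] n>=1.9 t 3.075
```

```bash
python3 -m handwheel '-0.004 -0.011 0 0;-0.004 -0.011 0.05 0;-0.004 -0.011 0.09 0;-0.004 -0.011 0.119 0;-0.004 -0.011 0.119 0;-0.004 -0.011 0.119 0'
python3 -m handwheel '0 0 0 0;0 0 0 0;0 0 0 0;0 0 0 0;0 0 0 0;0 0 0 0;0 0 0 0;0 0 0 0' 0.0 40
```

```text
time_s: 3.82
tool_pos: [0.5449, -0.1485, 0.0136]
tcp_rot: [-0.297, 3.125, -0.001]
force: [-0.5, 0.6, -0.5]
opening: 0.0849
grip_force: 0.0
time_s: 4.82
tool_pos: [0.5446, -0.1486, 0.0134]
tcp_rot: [-0.297, 3.125, -0.001]
force: [0.1, 1.0, 6.1]
opening: 0.0391
grip_force: 40.5
```

```bash
python3 -m handwheel '0 0 -0.02 0;0 0 -0.05 0;0 0 -0.08 0;0 0 -0.08 0;0 0 -0.08 0'
python3 -c "
from h import *
P=np.array([.4893,.0561]);go(*P,.093,1.485)"
```

```text
time_s: 5.45
tool_pos: [0.5427, -0.1481, 0.0909]
tcp_rot: [0.296, -3.126, -0.001]
force: [-0.7, 0.6, -2.0]
opening: 0.0397
grip_force: 40.3
rows [ 0.014   0.2106 -0.0019  0.2749] n>=3.4 t 5.45
```

```bash
python3 -m handwheel '0.003 0.04 0 0.06;0.006 0.085 0 0.12;0.009 0.13 0 0.18;0.012 0.175 0 0.24;0.014 0.2106 0 0.275;0.014 0.2106 0 0.275;0.014 0.2106 0 0.275;0.014 0.2106 0 0.275'
python3 -c "
from h import *
P=np.array([.4903,.0561]);go(*P,.036,1.485)
im={c:cams.read_camera(c) for c in C}
cv2.imwrite('pics/d.png',np.hstack([cv2.resize(im['top'][120:260,180:320],(400,400)),cv2.resize(im['scene'][110:250,180:320],(400,400))])*1)"
```

```text
time_s: 6.45
tool_pos: [0.4901, 0.0549, 0.0915]
tcp_rot: [-0.137, -3.138, 0.001]
force: [-0.3, 0.0, -1.3]
opening: 0.039
grip_force: 40.4
rows [-0.0002  0.0012  0.0555 -0.0014] n>=0.9 t 6.45
```

View pics/d.png

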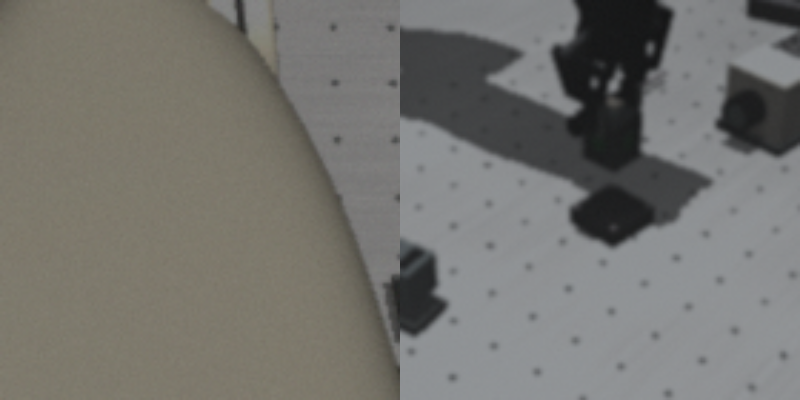

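The scene half shows the cell gripped upright and above the pedestal (about (612,215) in the picture). The arm blocks the top view. I'll lower it, release and retreat.

```bash
python3 -m handwheel '0 0.001 0.02 0;0 0.001 0.04 0;0 0.001 0.05 0;0 0.001 0.055 0;0 0.001 0.0565 0;0 0.001 0.0565 0;0 0.001 0.0565 0'
python3 -m handwheel '0 0 0 0;0 0 0 0;0 0 0 0;0 0 0 0;0 0 0 0' 0.085
python3 -m handwheel '0 0 -0.03 0;0 0 -0.08 0;0 0 -0.13 0;0 0 -0.13 0;0 -0.06 -0.13 0;0 -0.12 -0.13 0;0 -0.18 -0.13 0;0 -0.24 -0.13 0;0 -0.24 -0.13 0'
python3 - <<'E'
from h import *
im={c:cams.read_camera(c) for c in C};G={c:grad(im[c]) for c in C}
print(fit("cell",(.4893,.0561,-.086),G,z=.02,dp=.015),fit("lens",(.388,-.2725,1.7),G,dp=.008))
go(.388,-.2725,.13,1.7)
E
```

```text
time_s: 7.42
tool_pos: [0.4908, 0.0569, 0.0362]
tcp_rot: [0.135, 3.138, 0.0]
force: [0.1, 0.3, -0.9]
opening: 0.0393
grip_force: 40.4
time_s: 8.05
tool_pos: [0.4903, 0.0569, 0.0357]
tcp_rot: [0.135, 3.139, 0.0]
force: [-0.2, 0.1, 0.6]
opening: 0.0846
grip_force: 0.0
time_s: 9.18
tool_pos: [0.4685, -0.1859, 0.1644]
tcp_rot: [-0.146, -3.137, 0.0]
force: [0.6, 0.3, 0.5]
opening: 0.0849
grip_force: 0.0
(array([ 0.48978866,  0.06017896, -0.0556173 ]), np.float64(-96.9366455078125)) (array([ 0.38961671, -0.27229011,  1.74666683]), np.float64(-98.69059753417969))
rows [ 0.0726 -0.0968  0.0346 -0.2169] n>=2.0 t 9.275
```

```bash
python3 -m handwheel '0.0365 -0.048 0.017 -0.11;0.074 -0.097 0.0346 -0.23;0.074 -0.097 0.0346 -0.23;0.074 -0.097 0.0346 -0.23;0.074 -0.097 0.0346 -0.23;0.074 -0.097 0.0346 -0.23' 0.045
python3 -c "
from h import *
go(.3887,-.2723,.039,1.72)"
```

```text
time_s: 10.02
tool_pos: [0.3889, -0.2716, 0.1314]
tcp_rot: [-0.23, 3.132, -0.001]
force: [-0.3, -0.2, -0.0]
opening: 0.0451
grip_force: 0.0
rows [ 0.0004 -0.0006  0.0924 -0.0024] n>=1.5 t 10.025
```

```bash
python3 -m handwheel '0 0 0.04 0;0 0 0.07 0;0 0 0.0924 0;0 0 0.0924 0;0 0 0.0924 0'
python3 -m handwheel '0 0 0 0;0 0 0 0;0 0 0 0;0 0 0 0;0 0 0 0;0 0 0 0' 0.0 40
python3 -m handwheel '0 0 -0.02 0;0 0 -0.06 0;0 0 -0.10 0;0 0 -0.13 0;0 0 -0.13 0;0 0 -0.13 0'
python3 -c "
from h import *
go(.4970,.1458,.168,1.485)"
```

```text
time_s: 10.65
tool_pos: [0.3887, -0.2727, 0.0395]
tcp_rot: [-0.228, 3.132, -0.001]
force: [1.1, -0.3, 0.3]
opening: 0.0448
grip_force: 0.0
time_s: 11.4
tool_pos: [0.3884, -0.273, 0.0398]
tcp_rot: [-0.226, 3.132, -0.002]
force: [-1.2, 1.3, 6.5]
opening: 0.0128
grip_force: 41.5
time_s: 12.15
tool_pos: [0.3869, -0.2721, 0.1674]
tcp_rot: [0.226, -3.132, -0.002]
force: [0.2, 0.2, -2.6]
opening: 0.0127
grip_force: 40.6
rows [-1.689e-01  3.978e-01 -3.000e-04  2.298e-01] n>=6.9 t 12.15
```

```bash
python3 -m handwheel '-0.017 0.04 0 0.023;-0.038 0.09 0 0.05;-0.06 0.14 0 0.08;-0.08 0.19 0 0.11;-0.1 0.24 0 0.14;-0.123 0.29 0 0.17;-0.145 0.34 0 0.2;-0.16 0.38 0 0.22;-0.169 0.398 0 0.23;-0.169 0.398 0 0.23;-0.169 0.398 0 0.23;-0.169 0.398 0 0.23'
python3 - <<'E'
from h import *
go(.4970,.1458,.042,1.485)
s=arm.get_state()["tool_pos"]
im=cams.read_camera("scene");f={"scene":grad(im)}
p,sc=fit("lens",(.497,.1458,1.485),f,z=.128,dp=.01);print(p,sc)
crop("scene",(200,60,180,135),4,{"lens":(.497,.1458,1.485,.128),"cell":(.4893,.0561,-.086,.02),"pedestal":(.4893,.0561,1.485)},"pics/e.png",2,pic=im)
E
```

```text
time_s: 13.65
tool_pos: [0.4972, 0.1445, 0.1681]
tcp_rot: [-0.137, -3.137, 0.001]
force: [-0.3, 0.5, -1.8]
opening: 0.0123
grip_force: 40.6
rows [ 0.0002  0.0014  0.1261 -0.0015] n>=2.0 t 13.65
[0.49809722 0.13773455 1.70682021] -51.97930908203125
```

View pics/e.png

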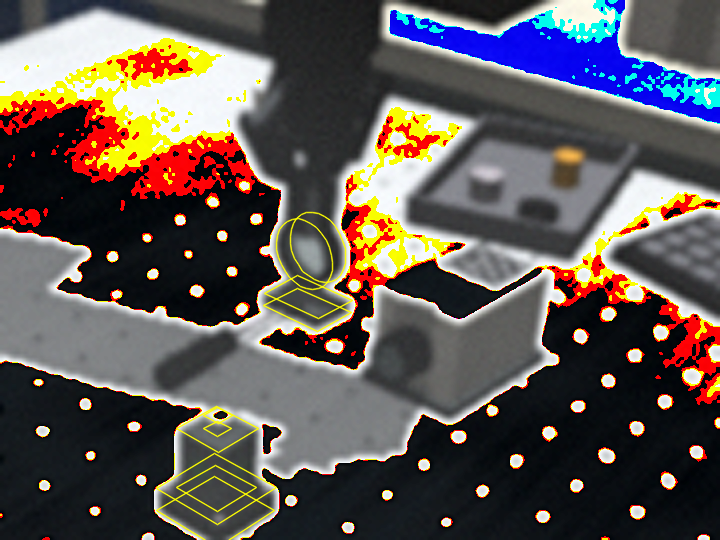

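The lens hangs upright, about (307,260), and matches its predicted outline. The cell matches its outline on the pedestal at (217,470). The false colours are only an overflow in my contrast step. I'll lower the lens.

```bash
python3 -m handwheel '0 0.0014 0.04 0;0 0.0014 0.08 0;0 0.0014 0.105 0;0 0.0014 0.118 0;0 0.0014 0.124 0;0 0.0014 0.1275 0;0 0.0014 0.1275 0;0 0.0014 0.1275 0'
python3 -m handwheel '0 0 0 0;0 0 0 0;0 0 0 0;0 0 0 0' 0.045
python3 -m handwheel '0 0 -0.03 0;0 0 -0.08 0;0 0 -0.12 0;0 0 -0.12 0;0 -0.06 -0.12 0;0 -0.12 -0.12 0;0 -0.18 -0.12 0;0 -0.24 -0.12 0;0 -0.3 -0.12 0;0 -0.3 -0.12 0;0 -0.3 -0.12 0'
python3 - <<'E'
from h import *
im={c:cams.read_camera(c) for c in C};G={c:grad(im[c]) for c in C}
print(fit("lens",(.497,.1458,1.485),G),fit("cell",(.4893,.0561,-.086),G,z=.02,dp=.015),fit("stop",(.513,-.2845,0),G,dp=.01))
go(.513,-.2845,.13,1.485)
E
```

```text
time_s: 14.7
tool_pos: [0.4985, 0.1472, 0.0419]
tcp_rot: [0.135, 3.137, 0.001]
force: [0.2, -0.0, -2.1]
opening: 0.0128
grip_force: 40.6
time_s: 15.2
tool_pos: [0.498, 0.147, 0.0412]
tcp_rot: [0.135, 3.139, 0.0]
force: [-0.0, 0.1, 0.8]
opening: 0.0448
grip_force: 0.0
time_s: 16.58
tool_pos: [0.4715, -0.1517, 0.1602]
tcp_rot: [-0.136, -3.137, -0.002]
force: [-0.5, 0.2, -0.8]
opening: 0.0448
grip_force: 0.0
(array([0.49895806, 0.14680071, 1.3854196 ]), np.float64(-107.18392944335938)) (array([ 0.48937872,  0.06003873, -0.0564446 ]), np.float64(-97.49348449707031)) (array([ 0.51429931, -0.28732726,  0.12605169]), np.float64(-84.1451416015625))
rows [-0.0522 -0.13    0.0304  0.0018] n>=2.3 t 16.675
```

```bash
python3 -m handwheel '-0.02 -0.05 0.01 0;-0.04 -0.1 0.02 0;-0.0522 -0.1305 0.03 0;-0.0522 -0.1305 0.03 0;-0.0522 -0.1305 0.03 0;-0.0522 -0.1305 0.03 0' 0.07
python3 -c "
from h import *
go(.513,-.285,.025,1.485)"
```

```text
time_s: 17.42
tool_pos: [0.5133, -0.2847, 0.1317]
tcp_rot: [0.131, 3.139, 0.0]
force: [-0.4, -0.7, -0.3]
opening: 0.0697
grip_force: 0.0
rows [ 0.0003 -0.0003  0.1067  0.0024] n>=1.7 t 17.425
```

```bash
python3 -m handwheel '0 0 0.04 0;0 0 0.08 0;0 0 0.1067 0;0 0 0.1067 0;0 0 0.1067 0'
python3 -m handwheel '0 0 0 0;0 0 0 0;0 0 0 0;0 0 0 0;0 0 0 0;0 0 0 0;0 0 0 0' 0.0 40
python3 -m handwheel '0 0 -0.02 0;0 0 -0.06 0;0 0 -0.10 0;0 0 -0.10 0;0 0 -0.10 0'
python3 -c "
from h import *
go(.4823,-.0336,.125,1.485)"
```

```text
time_s: 18.05
tool_pos: [0.5141, -0.2863, 0.026]
tcp_rot: [0.133, 3.137, -0.002]
force: [0.1, -0.2, 0.6]
opening: 0.0696
grip_force: 0.0
time_s: 18.92
tool_pos: [0.514, -0.2868, 0.026]
tcp_rot: [0.134, 3.136, -0.002]
force: [-0.5, 1.3, 5.4]
opening: 0.0345
grip_force: 39.7
time_s: 19.55
tool_pos: [0.5122, -0.2861, 0.1234]
tcp_rot: [-0.135, -3.137, -0.001]
force: [-0.9, 1.1, -2.1]
opening: 0.0348
grip_force: 40.4
rows [ 5.15e-02  2.49e-01 -1.30e-03 -1.00e-04] n>=4.1 t 19.55
```

```bash
python3 -m handwheel '0.01 0.04 0 0;0.019 0.09 0 0;0.029 0.14 0 0;0.04 0.19 0 0;0.048 0.23 0 0;0.0515 0.249 0 0;0.0515 0.249 0 0;0.0515 0.249 0 0'
python3 -c "
from h import *
go(.4823,-.0336,.0273,1.485)"
```

```text
time_s: 20.55
tool_pos: [0.4823, -0.0343, 0.1233]
tcp_rot: [-0.135, -3.136, 0.001]
force: [-0.3, 0.2, -1.8]
opening: 0.0343
grip_force: 40.5
rows [-0.0002  0.0008  0.096  -0.0002] n>=1.5 t 20.55
```

```bash
python3 -m handwheel '0 0 0.035 0;0 0 0.065 0;0 0 0.085 0;0 0 0.092 0;0 0 0.096 0;0 0 0.097 0;0 0 0.097 0'
python3 -m handwheel '0 0 0 0;0 0 0 0;0 0 0 0;0 0 0 0' 0.058
python3 -m handwheel '0 0 -0.03 0;0 0 -0.08 0;0 0 -0.12 0;0 0 -0.12 0;0 -0.05 -0.12 0;0 -0.1 -0.12 0;0 -0.16 -0.12 0;0 -0.2 -0.12 0;0 -0.2 -0.12 0;0 -0.2 -0.12 0'
python3 - <<'E'
from h import *
im={c:cams.read_camera(c) for c in C};G={c:grad(im[c]) for c in C}
print(fit("stop",(.4823,-.0336,0),G,dp=.012),fit("camera",(.4323,-.164,.2),G,dp=.01))
go(.4323,-.164,.14,1.79)
crop("top",(230,130,130,130),4,{"camera":(.4323,-.164,.22),"stop":(.4823,-.0336,0)},"pics/f.png",2.,pic=im["top"].astype(float))
E
```

```text
time_s: 21.42
tool_pos: [0.4837, -0.034, 0.0281]
tcp_rot: [0.135, 3.137, -0.0]
force: [0.0, -0.2, -2.1]
opening: 0.0346
grip_force: 40.6
time_s: 21.92
tool_pos: [0.4831, -0.0339, 0.0276]
tcp_rot: [0.135, 3.138, -0.0]
force: [-0.2, 0.9, 0.1]
opening: 0.0578
grip_force: 0.0
time_s: 23.18
tool_pos: [0.4651, -0.2326, 0.1462]
tcp_rot: [-0.135, -3.137, -0.002]
force: [0.7, 0.4, 0.0]
opening: 0.0582
grip_force: 0.0
(array([ 0.48366437, -0.03314503,  0.12479241]), np.float64(-106.24423217773438)) (array([ 0.43190938, -0.16630812,  0.16426786]), np.float64(-79.40670776367188))
rows [ 0.0389  0.0649  0.0069 -0.3036] n>=1.6 t 23.275
```

View pics/f.png

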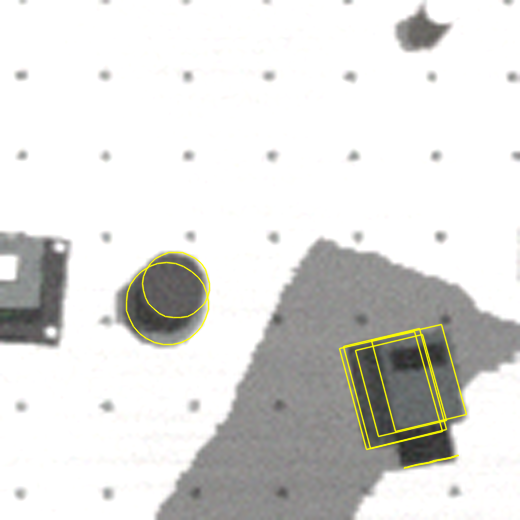

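The crop shows the stop at (170,300), standing on its target outline. The camera is at (408,385), turned slightly less than drawn, so its yaw is about 0.16. I'll grasp it.

```bash
python3 -m handwheel '0.02 0.032 0.003 -0.12;0.0389 0.0635 0.0069 -0.255;0.0389 0.0635 0.0069 -0.255;0.0389 0.0635 0.0069 -0.255;0.0389 0.0635 0.0069 -0.255;0.0389 0.0635 0.0069 -0.255' 0.075
python3 -c "
from h import *
go(.4323,-.1655,.021,1.735)"
```

```text
time_s: 24.02
tool_pos: [0.433, -0.1671, 0.1406]
tcp_rot: [-0.264, 3.13, -0.0]
force: [0.6, -0.2, 0.5]
opening: 0.075
grip_force: 0.0
rows [0.0005 0.0017 0.1196 0.0042] n>=1.9 t 24.025
```

```bash
python3 -m handwheel '0 0.0017 0.04 0;0 0.0017 0.08 0;0 0.0017 0.105 0;0 0.0017 0.1196 0;0 0.0017 0.1196 0;0 0.0017 0.1196 0'
python3 -m handwheel '0 0 0 0;0 0 0 0;0 0 0 0;0 0 0 0;0 0 0 0;0 0 0 0;0 0 0 0' 0.0 50
python3 -m handwheel '0 0 -0.02 0;0 0 -0.06 0;0 0 -0.10 0;0 0 -0.13 0;0 0 -0.13 0;0 0 -0.13 0'
python3 -c "
from h import *
go(.5790,.0484,.15,1.485)"
```

```text
time_s: 24.78
tool_pos: [0.4329, -0.1654, 0.0215]
tcp_rot: [-0.265, 3.13, -0.001]
force: [-0.0, -0.9, 0.8]
opening: 0.075
grip_force: 0.0
time_s: 25.65
tool_pos: [0.4334, -0.1655, 0.0219]
tcp_rot: [-0.265, 3.128, -0.002]
force: [-0.3, -1.3, 6.3]
opening: 0.039
grip_force: 51.8
time_s: 26.4
tool_pos: [0.431, -0.1643, 0.1491]
tcp_rot: [0.265, -3.127, -0.002]
force: [0.5, 0.3, -3.5]
opening: 0.0392
grip_force: 51.5
rows [-0.1817  0.1847 -0.001   0.2551] n>=4.1 t 26.4
```

```bash
python3 -m handwheel '-0.025 0.025 0 0.04;-0.06 0.06 0 0.08;-0.09 0.09 0 0.13;-0.125 0.125 0 0.175;-0.155 0.157 0 0.22;-0.175 0.178 0 0.245;-0.1817 0.1847 0 0.255;-0.1817 0.1847 0 0.255;-0.1817 0.1847 0 0.255;-0.1817 0.1847 0 0.255'
python3 -c "
from h import *
go(.5785,.0484,.0235,1.485)
im=cams.read_camera('scene').astype(float)
crop('scene',(180,80,150,140),4,{'camera':(.579,.0484,-.086,.128)},'pics/g.png',2.,pic=im)"
```

```text
time_s: 27.65
tool_pos: [0.5797, 0.0467, 0.1509]
tcp_rot: [-0.137, -3.138, 0.0]
force: [-0.2, 1.0, -2.7]
opening: 0.0391
grip_force: 51.4
rows [ 0.0013  0.0016  0.1274 -0.0014] n>=2.0 t 27.65
```

View pics/g.png

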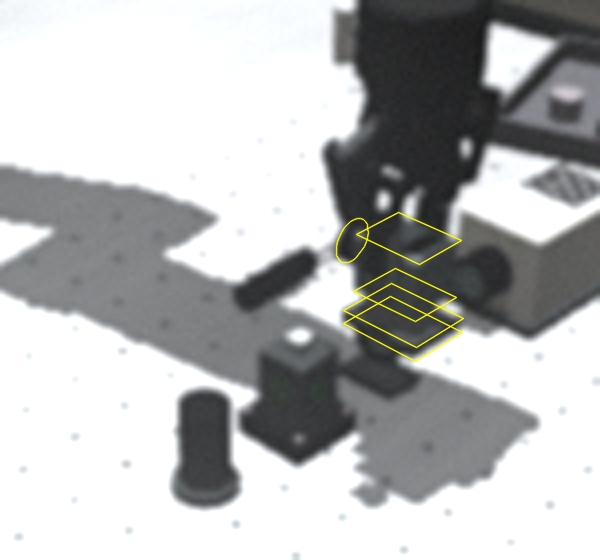

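The held camera matches its outline at (405,290), with its snout toward the robot. The plate at (380,378) is the lens base standing behind it. I'll lower it.

```bash
python3 -m handwheel '0.001 0.0016 0.04 0;0.001 0.0016 0.08 0;0.001 0.0016 0.105 0;0.001 0.0016 0.118 0;0.001 0.0016 0.124 0;0.001 0.0016 0.1285 0;0.001 0.0016 0.1285 0;0.001 0.0016 0.1285 0'
python3 -m handwheel '0 0 0 0;0 0 0 0;0 0 0 0;0 0 0 0;0 0 0 0' 0.075
python3 -m handwheel '0 0 -0.03 0;0 0 -0.08 0;0 0 -0.14 0;0 0 -0.18 0;0 -0.06 -0.18 0;0 -0.12 -0.18 0;0 -0.18 -0.18 0;0 -0.24 -0.18 0;0 -0.3 -0.18 0;0 -0.3 -0.18 0;0 -0.3 -0.18 0'
python3 - <<'E'
from h import *
np.set_printoptions(precision=4,suppress=True)
im={c:cams.read_camera(c) for c in C};G={c:grad(im[c]) for c in C}
P=np.array([.4893,.0561]);u=np.array([.0857,.9963]);v=np.array([-.9963,.0857])
it={"camera":(.579,.0484,-.086),"stop":(.483,-.0336,0),"lens":(.498,.146,1.485),"cell":(.4893,.058,-.086),"pedestal":(*P,1.485)}
for n,p in it.items():
    r,f=fit(n,p,G,z=.02*(n=="cell"),dp=.012);it[n]=(*r,.02*(n=="cell"));print(n,r,"ped frame",(r[:2]-P)@u,(r[:2]-P)@v)
crop("top",(140,100,170,140),4,it,"pics/i.png",2.,pic=im["top"].astype(float))
for n in("post_short","post_long","driver"):print(n,[(ground("top",d["location"])[:2],d["confidence"]) for d in nets.place_of("top",n)][:1])
E
```

```text
time_s: 28.7
tool_pos: [0.5801, 0.0495, 0.0232]
tcp_rot: [0.135, 3.137, 0.0]
force: [0.6, -0.7, -3.0]
opening: 0.0394
grip_force: 51.4
time_s: 29.32
tool_pos: [0.5794, 0.0494, 0.0225]
tcp_rot: [-0.135, -3.139, -0.0]
force: [-0.3, 0.1, -0.3]
opening: 0.075
grip_force: 0.0
time_s: 30.7
tool_pos: [0.5534, -0.2495, 0.2021]
tcp_rot: [-0.136, -3.138, -0.001]
force: [0.5, 0.2, 1.2]
opening: 0.0752
grip_force: 0.0
camera [ 0.5744  0.0539 -0.1191] ped frame 0.005127202345971829 -0.08492347770134356
stop [ 0.4837 -0.033  -0.0861] ped frame -0.0892729919642092 -0.002060074052570253
lens [0.4981 0.1502 1.5632] ped frame 0.09449747029546475 -0.0007483914883361847
cell [ 0.4897  0.0601 -0.0559] ped frame 0.0040326803696789084 -6.514600122959843e-05
pedestal [0.4888 0.0588 1.4921] ped frame 0.002696431801399266 0.0007013923325764745
post_short [(array([ 0.6551, -0.1866]), 0.49)]
post_long [(array([ 0.624 , -0.3336]), 0.49)]
driver [(array([0.3531, 0.2315]), 0.77)]
```

View pics/i.png

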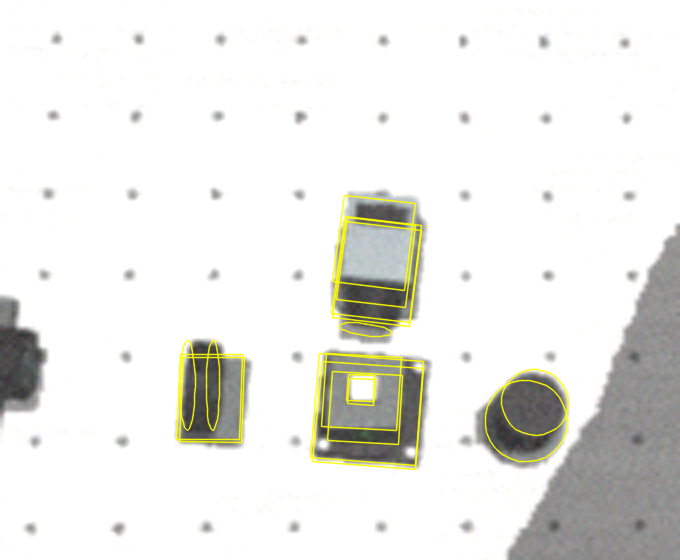

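The final crop shows the lens at (212,395), the cell on the pedestal at (365,405), the stop at (525,415) and the camera above at (378,260) with its snout toward the cell. The fits are all within about 5 mm of the targets, so I'm handing in.

```bash
python3 -m handwheel '0 0 0 0;0 0 0 0;0 0 0 0;0 0 0 0'; python3 -c "
from cell import arm
print(arm.close_job())"
```

```text
time_s: 31.45
tool_pos: [0.5537, -0.2495, 0.2024]
tcp_rot: [0.135, 3.139, 0.0]
force: [0.0, -0.1, 0.1]
opening: 0.0755
grip_force: 0.0
the job is handed in; nothing more can be done
None
```

I set up the cell, lens holder, beam stop and camera in the required order and handed the job in at about 31 s; no verdict came back, but the last pictures put all four within about 5 mm of their places.

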